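Put the pigment jar away in the painter's chest and fold its lid stay

TASK

Raise the chest's lid by its brass bar past the lock point, let it settle back so that the knee stay locks straight, and let go; then stand the red-capped jar upright in the roomy empty cell at the front of the chest. With the jar in, lift the lid slightly again to free the stay, push its red knob to fold the knee (do not force it while it is locked), and lower the lid gently by hand until it is fully shut. Keep the jar from tipping over and leave everything else on the table where it stands.

Things in the scene. Friction and masses are not known exactly. Their poses are not given: they have to be found in the camera images.
- chest: Wooden paint chest fixed to the table, 180 (x) x 240 (y) x 80 mm high, walls 8 mm, floor 6 mm. Origin: centre of its underside; x towards its hinge (away from the robot), y to its left side (where the stay is), z up. Low partitions (top at z 56 mm) at x = +6 and, in the front row, y = +34 mm. The rear row holds paint tubes, the left front cell sticks; the roomy front cell is empty.
- chest_cell (a point): Middle of the floor of the empty front cell (at chest x -43, y -42, z +6 mm). The cell spans chest x -82 to +3 mm and y -112 to +31 mm; the chest's rim is 74 mm above this point.
- lid (a joint): Opening angle of the lid (rad): 0 shut, 1.31 held by the locked stay, 1.42 and more frees (or first engages) the stay, 1.49 is the stop where the stay is taut. Lid 180 x 240 x 8 mm, about 0.35 kg. Its stiff hinge (0.2 N m) holds it where it is left above about 1.1; lower down it falls shut.
- lid_hinge (a point): Centre of the lid's hinge line, at the upper rear edge of the chest (chest x +90, y 0, z +80 mm). The hinge line runs along chest y.
- lid_bar (a point): Middle of the round brass pull bar, 12 mm thick, 110 mm long along chest y, 42 mm before the lid's front edge (36 mm clear gap). At lid angle a it lies 222 cos(a) - 4 sin(a) mm before and 222 sin(a) + 4 cos(a) mm above the hinge line. It can turn in the fingers, so they may point down throughout.
- stay_knee (a joint): Lift of the stay's knee along its lower arm (m): 0 seated in its hook (locked when the stay is straight), 0.012 fully lifted. Raising the open lid lifts it; above about 0.007 the knee is free to fold.
- stay_link (a joint): Angle of the stay's knee (rad): 0 folded as with the lid shut, 2.80 straight; locked it has play down to about 2.66. A weak spring straightens it. Pushed below about 2.2 it also draws the lid down a little (3 to 10 N) and then no longer springs back into the lock; lowering the lid folds it the rest of the way.
- stay_knob (a point): Point on the axis of the red knob (rod 14 mm thick along chest y, 18 mm beyond this point and 22 mm before it) on the knee of the steel stay, two 67 mm links outside the chest's left side; at chest y +165 mm. With the lid open it is about 40 mm above the rim and 58 mm before the hinge line; it folds towards the hinge and downwards: push it away from the robot and a little down.
- jar: Amber glass jar with a red cap, 44 mm across, 64 mm high (cap 40 mm across, top 16 mm), 0.13 kg, loose. Origin: centre of its underside, z up.
- spare_jar: Same jar with a white cap, to be left alone. Origin under its centre.
- cup: White plastic cup, 68 mm across, 85 mm high, loose bystander. Origin under its centre.
- squeeze: Yellow squeeze bottle with orange cap, 36 mm across, 88 mm high, loose bystander. Origin under its centre.
- glass: Green glass, 60 mm across, 70 mm high, loose bystander. Origin under its centre.
Mind the look-alikes: they are no part of the job. What is shaped like the jar but blue is not meant.

How it is judged:
By the outcome, as a careful person would: the job done as asked, in the order asked, and still so for the second after the job is handed in, with the robot touching nothing.
It also fails if it takes over 72 s, if anything falls off the work surface, if the arm or the gripper's body presses on something with over 40 N, if the wrist force passes 120 N, or if a joint passes its speed limit or range.

ROBOT

A 6-joint arm with a two-finger parallel gripper is mounted at the origin on the work surface. World frame = base frame: x ahead of the robot, y to its left, z up, the work surface at z = 0. Lengths are in m, angles in rad, forces in N, time in s.
With the tool pointing down it reaches from about 0.3 to 0.775 m from the base axis. Payload 14.6 kg.
Tool frame: the origin (TCP) lies at the centre of the arm's flange, where the gripper is bolted on; the fingertips stand 199 mm ahead of it and the grasp point (between the pads) lies ctrl.tcp_to_grasp ahead of it (ctrl.tcp_to_grasp is the distance from the TCP to the grasp point, in m); z points along the fingers, y is the line along which they close (so a half turn about z gives the same grasp; the last joint's range is limited). The gripper opens to 94 mm and grips with 3 to 60 N. Pads are 16 mm wide; open, the fingers measure 119 mm over their backs; the gripper's body (75 mm by 177 mm) begins 78 mm behind the grasp point.
Start: joints at [-1.268, 0.3, 1.521, -0, 1.321, -0.067], TCP at [0.199, -0.513, 0.405] pointing down, gripper open.
Joint ranges: [-3.03, 3.03], [-0.79, 2.21], [0.23, 2.52], [-1.04, 4.18], [0, 3.07], [-2.55, 2.55]. Speed limits (rad/s): [2.22, 2.22, 2.57, 3.14, 3.14, 3.14].

INTERFACE

Orientations are given as [roll, pitch, yaw] about the fixed x, y, z axes, in that order (R = Rz(yaw) Ry(pitch) Rx(roll)).
In Python, from station import ctrl gives the robot as it stands. The module is installed in compiled form; this text tells all that it offers.
- The arm moves only by the shell command python3 -m jog 'ROWS' [OPENING] [FORCE]. ROWS is JSON, a list of rows, each a list of 6 numbers: the shift along the tool's x, y, z in cm, then the turn, a rotation vector about the tool's x, y, z in rad. In form: [[tx, ty, tz, ax, ay, az], ...]. A call has 1 to 8 rows; each row is the pose to reach, as a shift and turn from the pose commanded when the call began, along the tool's axes at that moment; what a row does not reach only later rows make up. A row lasts 1/10 s, in which the tool goes at most 50 mm and 8.59 degrees, less where a joint would pass 70% of its speed; a pose out of reach is approached as far as the arm can. A call with a gripper value outside its range is refused whole. OPENING is the opening in per cent of the stroke, from 0 (shut) to 100 (fully open), set as the call begins (- or left out, the last holds). The fingers move at their own pace and stop on an object; FORCE is the grip in N (left out, the last holds). Time passes only in rows, so rows that repeat a pose let the fingers close. It gives the time, the measured TCP pose, the force, the opening and the grip force at its end, in the units of the state.
- ctrl.get_obs(): the state, without advancing time (a new reading comes with each control period).
- ctrl.camera(name): name is "side" or "top" or "wrist"; returns a dict with "img" (400x640x3 uint8, blue, green, red), "intrinsics" (3x3 intrinsics, pixels), "R" (3x3) and "t" (3): a world point X has camera coordinates R X + t. Camera axes: x right, y down, z forward; pixel columns grow to the right and rows downward; lengths in m; the calibration is good to about 2 mm. A picture is of the moment at which its call begins. There is no depth.
- ctrl.hand_in(): hands the job in; it is judged then, once.
The state is a dict: "time_s": time; "qpos": joint angles; "joint_vel": joint speeds; "tau": joint torques, N m; "ee_pos": TCP position; "eef_rot": TCP orientation; "force": force on the tool from outside, world axes, zero at the start; "moment": the same for the moment, N m; "grip_width": finger opening in m; "grip_force": force on a finger pad.
Only numpy, scipy, OpenCV 4.12 (cv2) and the standard library are available. Lean on these libraries where they do the work, as an engineer would, in place of code of your own. Each camera call takes 0.05 s, during which the arm holds its last target. There are 200 camera calls.

## Working session

There is one attempt and no reset: what is moved stays moved. The work goes in short steps, Python scripts to look and compute and a shell command to move; the robot and the scene stay as the last step left them, time stands still between calls to the robot, and variables do not carry over. Pictures are saved under pics/ and viewed, at most 14 in all, crops included, and the job is handed in when it is done.

```bash
mkdir -p pics; python3 - <<'E'
from station import ctrl
import cv2,numpy as np
o=ctrl.get_obs();print({k:np.round(v,3).tolist() for k,v in o.items()},ctrl.tcp_to_grasp)
for n in ("side","top"):
    c=ctrl.camera(n);cv2.imwrite(f"pics/{n}0.png",c["img"]);np.savez(f"pics/{n}0.npz",**c)
    print(n,np.round(c["R"],3).tolist(),np.round(c["t"],3),c["intrinsics"].tolist(),np.round(-c["R"].T@c["t"],3))
E
```

```text
{'time_s': 0.0, 'qpos': [-1.268, 0.3, 1.522, -0.0, 1.321, -0.067], 'joint_vel': [0.002, -0.001, -0.001, -0.0, -0.002, 0.002], 'tau': [0.002, -53.18, -35.273, 0.071, 0.024, -0.0], 'ee_pos': [0.199, -0.513, 0.404], 'eef_rot': [-3.14, -0.0, 0.37], 'force': [0.058, 0.207, -0.289], 'moment': [-0.033, -0.057, 0.007], 'grip_force': 0.0, 'grip_width': 0.094} 0.1804
side [[-0.843, -0.538, -0.012], [-0.344, 0.556, -0.756], [0.413, -0.634, -0.654]] [0.48  0.244 1.024] [[482.2814390818382, 0.0, 317.48030997878686], [0.0, 482.2814390818382, 204.97602775122039], [0.0, 0.0, 1.0]] [0.066 0.772 0.86 ]
top [[0.003, -1.0, -0.009], [-0.988, -0.001, -0.156], [0.156, 0.009, -0.988]] [-0.003  0.591  1.257] [[453.832650496288, 0.0, 321.50278157383605], [0.0, 453.832650496288, 186.5402837879211], [0.0, 0.0, 1.0]] [ 0.387 -0.014  1.334]
```

View pics/side0.png

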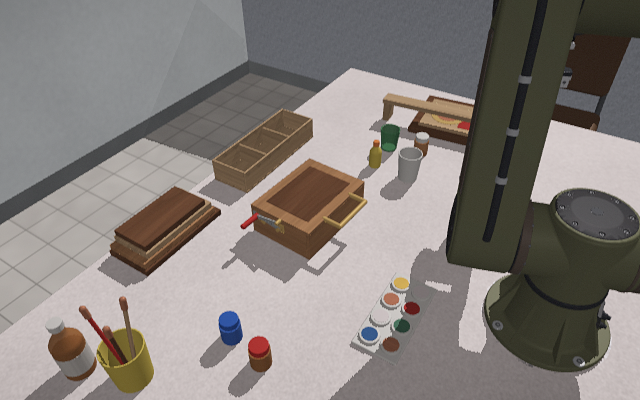

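View pics/top0.png

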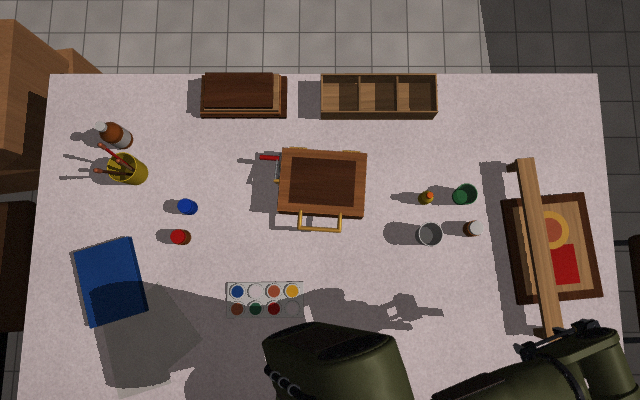

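The candidates for the jar are the red one at top (180,237) / side (259,353), the blue one at top (187,206) / side (230,328), and the white-capped one at top (472,228) / side (421,143). The first fits, with a red cap on an amber body. The brass bar is at top (320,229), and the red knob is at top (268,157) / side (250,221). I'll confirm the jar in a crop and measure.

```bash
cat > h.py <<'E'
import cv2,numpy as np
def proj(c,X):
    p=c["intrinsics"]@(c["R"]@np.asarray(X,float)+c["t"]);return p[:2]/p[2]
def ray(c,uv):
    d=c["R"].T@np.linalg.solve(c["intrinsics"],[uv[0],uv[1],1.]);return -c["R"].T@c["t"],d
def plane(c,uv,z):
    o,d=ray(c,uv);return o+d*(z-o[2])/d[2]
def tri(c1,p1,c2,p2):
    (a,u),(b,v)=ray(c1,p1),ray(c2,p2)
    s=np.linalg.lstsq(np.c_[u,-v],b-a,rcond=None)[0];P,Q=a+s[0]*u,b+s[1]*v
    return (P+Q)/2,np.linalg.norm(P-Q)
def mask(img,lo,hi,box=None):
    h=cv2.cvtColor(img,cv2.COLOR_BGR2HSV)
    m=cv2.inRange(h,lo,hi) if lo[0]<=hi[0] else cv2.inRange(h,(lo[0],*lo[1:]),(180,*hi[1:]))|cv2.inRange(h,(0,*lo[1:]),hi)
    if box:
        b=np.zeros_like(m);x0,y0,x1,y1=box;b[y0:y1,x0:x1]=255;m&=b
    return m
def blob(m):
    n,l,s,c=cv2.connectedComponentsWithStats(m)
    i=1+np.argmax(s[1:,4]);return c[i],s[i],(l==i)
E
python3 - <<'E'
from h import *
T,S=[dict(np.load(f"pics/{n}0.npz")) for n in("top","side")]
red=((172,140,60),(6,255,255))
for n,c,b in(("T",T,(160,220,200,255)),("S",S,(240,330,280,360))):
    m=mask(c["img"],*red,b);ce,s,_=blob(m);print("cap",n,ce,s)
    # Cap top z 64; use centroid of visible cap ~z .056
    print(plane(c,ce,.058))
for n,c,b in(("T",T,(255,150,285,166)),("S",S,(235,205,265,235))):
    m=mask(c["img"],*red,b);ce,s,_=blob(m);ys,xs=np.nonzero(_);print("knob",n,ce,s,(xs.min(),ys[xs.argmin()]),(xs.max(),ys[xs.argmax()]))
for n,c,b in(("T",T,(290,200,350,240)),("S",S,(315,185,380,240))):
    m=mask(c["img"],(18,120,110),(32,255,255),b);ce,s,l=blob(m);ys,xs=np.nonzero(l);r=cv2.minAreaRect(np.c_[xs,ys].astype(np.float32));print("bar",n,ce,s,r)
a=cv2.resize(S["img"][290:390,190:310],None,fx=4,fy=4,interpolation=2)
b=cv2.resize(T["img"][140:240,245:375],None,fx=4,fy=4,interpolation=2)
w=np.zeros((800,540,3),np.uint8)[:,:];w=np.zeros((400,520+480,3),np.uint8)
w[:, :480]=a;w[:,480:]=b;cv2.imwrite("pics/crop1.png",cv2.resize(w,(800,320)))
E
```

```text
cap T [177.48066298 236.23756906] [170 229  16  15 181]
[0.44722731 0.40161842 0.058     ]
cap S [258.24431818 346.77272727] [248 337  21  21 352]
[0.44621571 0.40163084 0.058     ]
knob T [268.625      157.28409091] [260 155  19   6  88] (np.int64(260), np.int64(155)) (np.int64(278), np.int64(156))
knob S [249.48 220.67] [241 213  18  16 100] (np.int64(241), np.int64(225)) (np.int64(258), np.int64(213))
bar T [318.90206186 224.81443299] [298 210  44  23 194] ((319.80291748046875, 221.06175231933594), (43.0267333984375, 19.174123764038086), 4.39870548248291)
bar S [346.46341463 211.71138211] [323 193  44  35 246] ((344.0000305175781, 209.50001525878906), (20.50609588623047, 43.133514404296875), 45.0)
```

View pics/crop1.png

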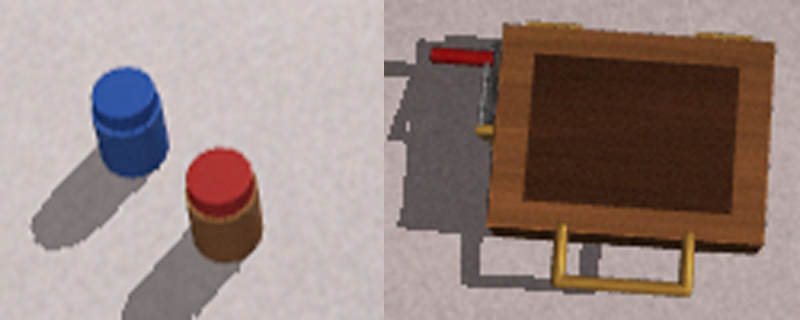

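The crop confirms it: the red-capped amber jar stands beside an all-blue look-alike. The chest and the brass bar are clear, with the bar at top px (299..341, 230). Next I'll work out the chest pose.

```bash
python3 - <<'E'
from h import *
T,S=[dict(np.load(f"pics/{n}0.npz")) for n in("top","side")]
P=[plane(T,p,.088) for p in((282.2,147.8),(366.9,153.75),(362.5,216),(277.5,211.5))]
for a in P:print(a.round(4))
for i in range(4):
    d=P[(i+1)%4]-P[i];print(np.linalg.norm(d).round(4),np.degrees(np.arctan2(d[1],d[0])).round(2))
print("centre",np.mean(P,0).round(4))
# bar line from mask rows at columns between posts
out=[]
m=mask(T["img"],(15,100,70),(35,255,255),(290,220,350,240))
xs=np.arange(304,336);ys=[np.nonzero(m[:,x])[0].mean() for x in xs]
k,b=np.polyfit(xs,ys,1);print("k",k)
ends=np.nonzero(m[222:].any(0))[0];print(ends.min(),ends.max())
A,B=[plane(T,(x,k*x+b),.086) for x in(ends.min(),ends.max())];mid=(A+B)/2
print("bar",A.round(4),B.round(4),mid.round(4),np.linalg.norm(A-B),"S pred",proj(S,mid-[0,0,.002]),"yaw",np.degrees(np.arctan2(A[1]-B[1],A[0]-B[0]))-90)
K=tri(T,(268.6,157.3),S,(249.5,220.7));print("knob",K)
E
```

```text
[0.6947 0.1088 0.088 ]
[ 0.6778 -0.1297  0.088 ]
[ 0.5024 -0.1154  0.088 ]
[0.5144 0.1188 0.088 ]
0.2391 -94.07
0.1759 175.33
0.2345 87.08
0.1806 -3.18
centre [ 0.5973 -0.0044  0.088 ]
k 0.0673570381231674
297 341
bar [0.4714 0.0646 0.086 ] [ 0.4635 -0.0562  0.086 ] [0.4675 0.0042 0.086 ] 0.12104595272005575 S pred [351.9667108  213.87008129] yaw -3.7114770851564174
knob (array([0.66910296, 0.14759746, 0.07628056]), np.float64(0.00185931393753926))
```

```bash
cat >> h.py <<'E'
from scipy.spatial.transform import Rotation as Ro
def go(g,yaw=None,tilt=0.,grasp=True):
    """tool-frame shift (cm) and turn for grasp point g (world), tool down with yaw, tilt about world -chest y"""
    from station import ctrl
    o=ctrl.get_obs();R0=Ro.from_euler("xyz",o["eef_rot"])
    yaw=o["eef_rot"][2] if yaw is None else yaw
    R1=Ro.from_rotvec(np.array([np.sin(-CY),np.cos(CY),0])*-tilt if tilt else [0,0,0])*Ro.from_euler("xyz",[np.pi,0,yaw])
    p=np.asarray(g,float)-R1.apply([0,0,ctrl.tcp_to_grasp if grasp else 0])
    d=R0.inv().apply(p-o["ee_pos"])*100;r=(R0.inv()*R1).as_rotvec()
    print("go",d.round(2),r.round(3),"| grasp now",(o["ee_pos"]+R0.apply([0,0,ctrl.tcp_to_grasp])).round(4),"F",np.round(o["force"],1),"w",round(o["grip_width"],4),"q",np.round(o["qpos"],2),"t",round(o["time_s"],2))
CY=-0.066; YB=np.pi/2+CY
CO=np.array([.598,-.0045,0])
def ch(x,y,z):
    c,s=np.cos(CY),np.sin(CY);return CO+[c*x-s*y,s*x+c*y,z]
def bar(a): return ch(.09-(.222*np.cos(a)-.004*np.sin(a)),0,.08+.222*np.sin(a)+.004*np.cos(a))
E
python3 -c "
from h import *
print(bar(0));go([.4665,.0042,.20],YB)"
```

```text
[0.46628739 0.00420568 0.084     ]
go [ 43.65 -38.53   2.42] [-1.000e-03 -1.000e-03 -1.135e+00] | grasp now [ 0.1987 -0.5126  0.2237] F [-0.4  1.1  0.3] w 0.094 q [-1.27  0.3   1.52  0.    1.32 -0.07] t 0.1
```

```bash
python3 -m jog '[[7,-6,0.4,0,0,-0.14],[14,-12,0.8,0,0,-0.28],[20,-18,1.2,0,0,-0.42],[25,-22,1.5,0,0,-0.56],[30,-26,1.8,0,0,-0.7],[34,-30,2,0,0,-0.85],[38,-34,2.2,0,0,-1],[41,-36.5,2.4,0,0,-1.12]]' 50; python3 -c "
from h import *
go([.4665,.0042,.20],YB)"
```

```text
time_s: 0.9
ee_pos: [0.3822, -0.1557, 0.387]
eef_rot: [3.141, 0.0, 1.496]
force: [0.9, -1.2, -0.3]
grip_width: 0.0469
grip_force: 0.0
go [16.58  7.2   0.66] [ 0.     0.    -0.009] | grasp now [ 0.3822 -0.1557  0.2066] F [ 0.9 -1.2 -0.3] w 0.0469 q [-0.48  0.01  1.9  -0.    1.23 -0.4 ] t 0.9
```

```bash
python3 -m jog '[[4.5,2,0.2,0,0,0],[9,4,0.4,0,0,0],[13,5.7,0.6,0,0,-0.01],[15.5,6.8,0.66,0,0,-0.01],[16.5,7.2,0.66,0,0,-0.01],[16.5,7.2,0.66,0,0,-0.01]]' 43; python3 - <<'E'
from h import *
from station import ctrl
go([.4665,.0042,.20],YB)
c=ctrl.camera("wrist");np.savez("pics/w1.npz",**c);cv2.imwrite("pics/w1.png",c["img"]);print(proj(c,bar(0)),proj(c,ch(-.09,.12,.088)),proj(c,ch(-.09,-.12,.088)))
E
```

```text
time_s: 1.5
ee_pos: [0.4672, 0.0015, 0.3802]
eef_rot: [-3.141, 0.0, 1.501]
force: [0.2, -0.2, -0.5]
grip_width: 0.0407
grip_force: 0.0
go [ 0.27 -0.09 -0.02] [-0.001  0.    -0.003] | grasp now [0.4671 0.0015 0.1998] F [ 0.2 -0.2 -0.5] w 0.0407 q [-0.08  0.14  1.78 -0.    1.23 -0.01] t 1.5
[316.66772147 201.0080734 ] [364.998855    66.66660597] [356.45942138 310.37955151]
```

View pics/w1.png

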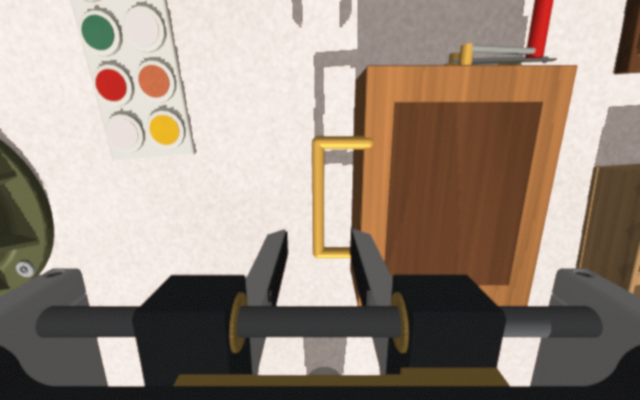

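The wrist picture shows the bar centred at about (319,198), against a prediction of (317,201). The lid corner is at (366,66), where it was expected. So the bar is about 2 mm further in x, and I'll go down onto it.

```bash
python3 -m jog '[[0.3,0.1,4,0,0,0],[0.3,0.1,8,0,0,0],[0.3,0.1,10.5,0,0,0],[0.3,0.1,11.6,0,0,0],[0.3,0.1,11.6,0,0,0]]' && python3 -m jog '[[0,0,0,0,0,0],[0,0,0,0,0,0],[0,0,0,0,0,0],[0,0,0,0,0,0]]' 3 30; python3 -c "
from h import *
go(bar(0),YB)
p=bar(0)
for a in np.arange(.1,1.5,.1): print(round(a,1),((bar(a)-p)*100).round(1))"
```

```text
time_s: 2.05
ee_pos: [0.468, 0.0029, 0.2639]
eef_rot: [-3.14, 0.0, 1.498]
force: [0.2, -0.6, -0.2]
grip_width: 0.0407
grip_force: 0.0
time_s: 2.45
ee_pos: [0.4675, 0.0039, 0.2649]
eef_rot: [-3.138, 0.0, 1.5]
force: [-30.0, 1.0, 19.7]
grip_width: 0.0121
grip_force: 14.7
go [ 0.02 -0.13  0.05] [-0.004  0.    -0.005] | grasp now [0.4669 0.004  0.0845] F [-30.    1.   19.7] w 0.0121 q [-0.07  0.3   1.89 -0.    0.96  0.  ] t 2.45
0.1 [ 0.2 -0.   2.2]
0.2 [ 0.5 -0.   4.4]
0.3 [ 1.1 -0.1  6.5]
0.4 [ 1.9 -0.1  8.6]
0.5 [ 2.9 -0.2 10.6]
0.6 [ 4.1 -0.3 12.5]
0.7 [ 5.5 -0.4 14.2]
0.8 [ 7.  -0.5 15.8]
0.9 [ 8.7 -0.6 17.2]
1.0 [10.5 -0.7 18.5]
1.1 [12.5 -0.8 19.6]
1.2 [14.5 -1.  20.4]
1.3 [16.6 -1.1 21.1]
1.4 [18.8 -1.2 21.5]
```

```bash
python3 -m jog '[[0,-0.1,-0.1,0,0,0],[0,-0.05,-1.2,0,0,0],[0,0.1,-2.3,0,0,0],[0,0.2,-3.4,0,0,0],[0,0.4,-4.5,0,0,0],[0,0.4,-4.5,0,0,0]]' 3 15; python3 -c "
from h import *
go(bar(.2),YB)"
```

```text
time_s: 3.05
ee_pos: [0.472, 0.0036, 0.3113]
eef_rot: [-3.141, 0.0, 1.5]
force: [-8.7, 0.2, 0.7]
grip_width: 0.0115
grip_force: 15.0
go [ 0.02 -0.05  0.28] [-0.001  0.    -0.005] | grasp now [0.4718 0.0036 0.1309] F [-8.7  0.2  0.7] w 0.0115 q [-0.07  0.23  1.84 -0.    1.07  0.  ] t 3.05
```

```bash
python3 -m jog '[[0,0.45,-1.9,0,0,0],[0,0.8,-2.95,0,0,0],[0,1.25,-3.95,0,0,0],[0,2.25,-5.95,0,0,0],[0,3.45,-7.85,0,0,0],[0,4.85,-9.55,0,0,0],[0,6.35,-11.15,0,0,0],[0,6.35,-11.15,0,0,0]]'; python3 -c "
from h import *
go(bar(.8),YB)"
```

```text
time_s: 3.85
ee_pos: [0.5358, -0.0008, 0.4254]
eef_rot: [3.139, -0.0, 1.5]
force: [-21.5, 1.9, 22.7]
grip_width: 0.0117
grip_force: 15.0
go [0.04 0.05 0.3 ] [ 0.002 -0.    -0.005] | grasp now [ 0.5362 -0.0008  0.245 ] F [-21.5   1.9  22.7] w 0.0117 q [-0.07  0.25  1.53  0.    1.35  0.  ] t 3.85
```

```bash
python3 -m jog '[[0,0.75,-0.8,0,0,0],[0,1.6,-1.5,0,0,0],[0,2.5,-2.15,0,0,0],[0,3.4,-2.8,0,0,0],[0,4.4,-3.35,0,0,0],[0,5.4,-3.9,0,0,0],[0,5.4,-3.9,0,0,0]]'; python3 -c "
from h import *
go(bar(1.1),YB)"
```

```text
time_s: 4.55
ee_pos: [0.5898, -0.0047, 0.4622]
eef_rot: [3.139, -0.0, 1.5]
force: [-4.9, -0.2, 10.7]
grip_width: 0.0115
grip_force: 15.0
go [0.07 0.1  0.22] [ 0.003 -0.    -0.005] | grasp now [ 0.5903 -0.0047  0.2818] F [-4.9 -0.2 10.7] w 0.0115 q [-0.07  0.35  1.32  0.    1.47  0.  ] t 4.55
```

```bash
python3 -m jog '[[0,1,-0.5,0,0,0],[0,2,-0.9,0,0,0],[0,3.1,-1.3,0,0,0],[0,4.2,-1.6,0,0,0],[0,5.3,-1.85,0,0,0],[0,6.4,-2.05,0,0,0],[0,7.5,-2.2,0,0,0],[0,7.5,-2.2,0,0,0]]'; python3 - <<'E'
from h import *
go(bar(1.45),YB)
from station import ctrl
c=ctrl.camera("side");np.savez("pics/s2.npz",**c)
cv2.imwrite("pics/s2.png",cv2.resize(c["img"][60:280,180:420],None,fx=2.5,fy=2.5,interpolation=2))
E
```

```text
time_s: 5.35
ee_pos: [0.6647, -0.0101, 0.4829]
eef_rot: [3.139, -0.0, 1.5]
force: [0.5, -0.3, 3.5]
grip_width: 0.0113
grip_force: 15.0
go [0.12 0.03 0.17] [ 0.002 -0.    -0.005] | grasp now [ 0.6651 -0.0101  0.3025] F [ 0.5 -0.3  3.5] w 0.0113 q [-0.07  0.53  1.02  0.    1.59  0.  ] t 5.35
```

View pics/s2.png

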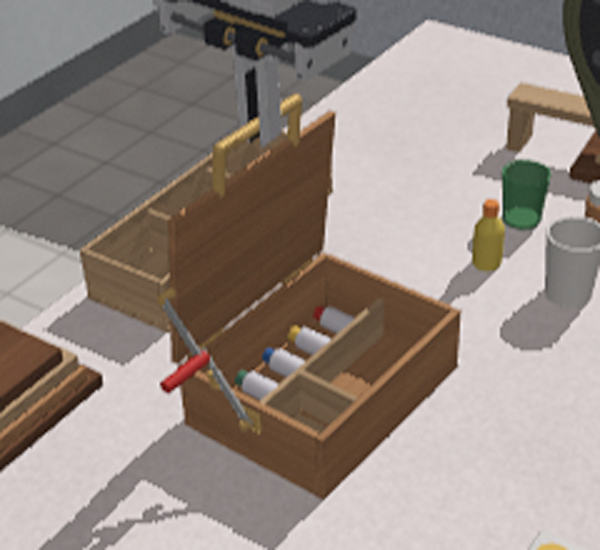

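The stay is nearly straight, with the knob at crop (185,370). I'll let the lid settle back to 1.31.

```bash
python3 -m jog '[[0,0,0,0,0,0],[0,0,0,0,0,0],[0,-0.7,0.06,0,0,0],[0,-1.4,0.18,0,0,0],[0,-2,0.3,0,0,0],[0,-2.5,0.42,0,0,0],[0,-2.9,0.5,0,0,0],[0,-2.9,0.5,0,0,0]]'; python3 - <<'E'
from h import *
go(bar(1.31),YB)
from station import ctrl
c=ctrl.camera("side");np.savez("pics/s3.npz",**c)
cv2.imwrite("pics/s3.png",c["img"])
E
```

```text
time_s: 6.2
ee_pos: [0.6349, -0.008, 0.4769]
eef_rot: [-3.141, 0.0, 1.5]
force: [-1.9, -0.3, 4.5]
grip_width: 0.0117
grip_force: 15.0
go [ 0.11 -0.04  0.1 ] [-0.001  0.    -0.005] | grasp now [ 0.6347 -0.008   0.2965] F [-1.9 -0.3  4.5] w 0.0117 q [-0.07  0.46  1.14 -0.    1.54  0.  ] t 6.2
```

```bash
python3 -m jog '[[0,-0.2,0.05,0,0,0],[0,-0.3,0.07,0,0,0],[0,-0.3,0.07,0,0,0]]';python3 -m jog '[[0,-0.2,0.05,0,0,0],[0,-0.3,0.07,0,0,0],[0,-0.3,0.07,0,0,0]]'
```

```text
time_s: 6.55
ee_pos: [0.6326, -0.0079, 0.4766]
eef_rot: [3.14, 0.0, 1.5]
force: [4.8, -0.9, 3.5]
grip_width: 0.0116
grip_force: 15.0
time_s: 6.85
ee_pos: [0.63, -0.0078, 0.4762]
eef_rot: [3.136, 0.0, 1.5]
force: [14.8, -1.9, 2.9]
grip_width: 0.0113
grip_force: 15.0
```

A 15 N push back with little travel means the stay is locked. Now I'll release and rise clear.

```bash
python3 -m jog '[[0,0.3,0,0,0,0],[0,0.3,0,0,0,0],[0,0.3,0,0,0,0],[0,0.3,-1,0,0,0],[0,0.3,-4,0,0,0],[0,0.3,-7,0,0,0]]' 40 40;  python3 - <<'E'
from h import *
from station import ctrl
go([.447,.4016,.2],None)
c=ctrl.camera("side");np.savez("pics/s4.npz",**c)
cv2.imwrite("pics/s4.png",cv2.resize(c["img"][60:280,180:420],None,fx=2.5,fy=2.5,interpolation=2))
for n in("s2","s3","s4"):
    d=dict(np.load(f"pics/{n}.npz"));m=mask(d["img"],(172,140,60),(6,255,255),(230,160,280,240));ce,s,_=blob(m);print(n,ce,s)
E
```

```text
time_s: 7.45
ee_pos: [0.6322, -0.0078, 0.5468]
eef_rot: [-3.141, -0.0, 1.5]
force: [-0.9, -0.0, 0.3]
grip_width: 0.037
grip_force: 0.0
go [ 39.52 -21.35  16.67] [-0.001 -0.     0.   ] | grasp now [ 0.632  -0.0077  0.3664] F [-0.9 -0.   0.3] w 0.037 q [-0.07  0.44  1.01  0.    1.69  0.  ] t 7.45
s2 [253.92173913 208.2173913 ] [244 201  20  16 115]
s3 [256.80672269 211.57142857] [248 204  19  16 119]
s4 [256.88429752 211.50413223] [248 204  19  16 121]
```

View pics/s4.png

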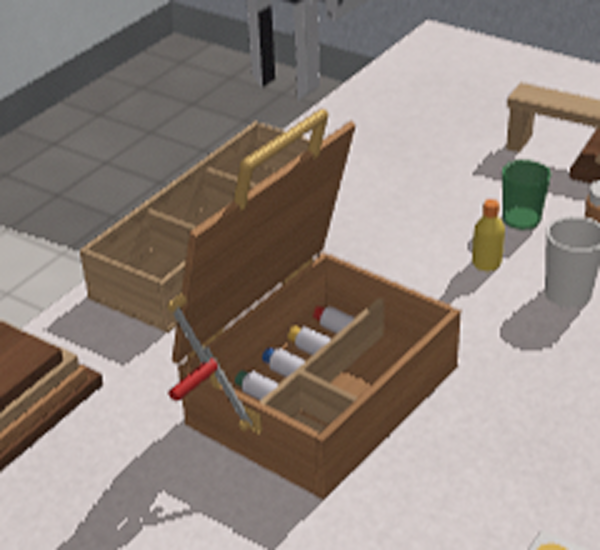

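The lid stays locked, with the knob at side px (257,211). Next is the jar.

```bash
python3 -m jog '[[1,-4.5,0,0,0,-0.14],[4,-8,0,0,0,-0.28],[8,-11,0,0,0,-0.42],[12,-13.5,1,0,0,-0.56],[16,-16,2.5,0,0,-0.7],[20,-18,4,0,0,-0.84],[24,-20,6,0,0,-0.98],[28,-21,8,0,0,-1.12]]' 72; python3 -c "
from h import *
go([.447,.4016,.17],np.pi+CY)"
```

```text
time_s: 8.3
ee_pos: [0.4411, 0.2879, 0.4661]
eef_rot: [3.14, 0.001, 2.626]
force: [0.9, 0.0, 0.1]
grip_width: 0.0677
grip_force: 0.0
go [ 5.1  10.17 11.58] [ 0.001  0.001 -0.45 ] | grasp now [0.4413 0.2881 0.2857] F [0.9 0.  0.1] w 0.0677 q [ 0.51  0.21  1.49  0.    1.44 -0.55] t 8.3
```

```bash
python3 -m jog '[[1.4,2.5,2.7,0,0,-0.12],[2.7,5,5.5,0,0,-0.24],[4,7.5,8.3,0,0,-0.36],[4.8,9.4,10.5,0,0,-0.45],[5.1,10.2,11.6,0,0,-0.45],[5.1,10.2,11.6,0,0,-0.45],[5.1,10.2,11.6,0,0,-0.45]]'; python3 - <<'E'
from h import *
from station import ctrl
go([.447,.4016,.03],np.pi+CY)
c=ctrl.camera("wrist");np.savez("pics/w5.npz",**c);cv2.imwrite("pics/w5.png",c["img"])
ce,s,_=blob(mask(c["img"],(172,140,60),(6,255,255)));print(ce,s,plane(c,ce,.064),proj(c,[.447,.4016,.064]))
E
```

```text
time_s: 9.0
ee_pos: [0.4496, 0.3997, 0.3508]
eef_rot: [3.141, 0.001, 3.067]
force: [-0.2, -0.6, -0.2]
grip_width: 0.0676
grip_force: 0.0
go [ 0.28  0.16 14.04] [ 0.001  0.001 -0.008] | grasp now [0.4498 0.3998 0.1704] F [-0.2 -0.6 -0.2] w 0.0676 q [ 0.67  0.46  1.43 -0.    1.25 -0.83] t 9.0
[320.47288006 200.25974026] [ 300  180   42   41 1309] [0.4457597  0.40256849 0.064     ] [319.54412698 201.60070344]
```

View pics/w5.png

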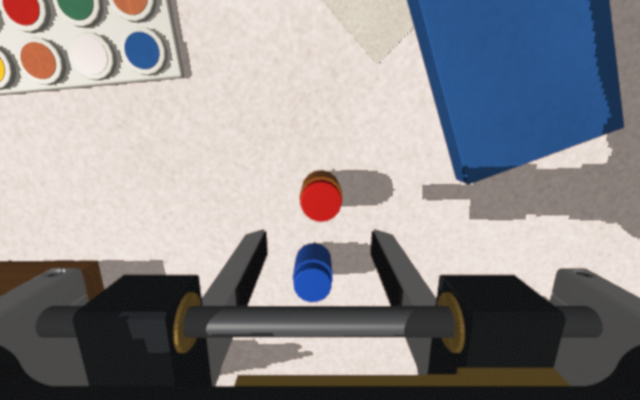

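The red cap is centred at (320,200), at world (0.446, 0.402) — as before. The blue look-alike, at (313,275), is clear of the fingers.

```bash
python3 -m jog '[[0.35,0.22,4,0,0,0],[0.35,0.22,8,0,0,0],[0.35,0.22,11.5,0,0,0],[0.35,0.22,13.5,0,0,0],[0.35,0.22,14,0,0,0],[0.35,0.22,14,0,0,0]]' && python3 -m jog '[[0,0,0,0,0,0],[0,0,0,0,0,0],[0,0,0,0,0,0],[0,0,0,0,0,0],[0,0,0,0,0,0]]' 35 20
```

```text
time_s: 9.65
ee_pos: [0.4464, 0.4024, 0.2106]
eef_rot: [3.141, 0.001, 3.069]
force: [0.2, 0.6, -0.5]
grip_width: 0.0676
grip_force: 0.0
time_s: 10.15
ee_pos: [0.4461, 0.4028, 0.2104]
eef_rot: [3.141, 0.001, 3.07]
force: [-0.4, -1.0, 6.5]
grip_width: 0.0426
grip_force: 20.0
```

```bash
python3 -m jog '[[0,0,-1,0,0,0],[0,0,-3.5,0,0,0],[0,0,-6.5,0,0,0],[0,0,-9.5,0,0,0],[0,0,-12,0,0,0],[0,0,-13,0,0,0]]' ; python3 -c "
from h import *
print(ch(-.047,-.042,.006+.032))
go(ch(-.047,-.042,.163),np.pi+CY)"
```

```text
time_s: 10.75
ee_pos: [0.446, 0.4027, 0.3426]
eef_rot: [3.139, 0.003, 3.07]
force: [-0.4, -0.6, -0.1]
grip_width: 0.0433
grip_force: 20.0
[ 0.54833234 -0.04330881  0.038     ]
go [-13.4  -43.76  -0.15] [ 0.002  0.003 -0.006] | grasp now [0.4465 0.4031 0.1622] F [-0.4 -0.6 -0.1] w 0.0433 q [ 0.67  0.47  1.44  0.    1.23 -0.83] t 10.75
```

```bash
python3 -m jog '[[0,-1.5,0,0,0,0],[0,-4.5,0,0,0,0],[-0.5,-8.5,0,0,0,0],[-1.5,-12.5,0,0,0,0],[-2.5,-16.5,0,0,0,0],[-4,-20.5,0,0,0,0],[-5.5,-24.5,0,0,0,0],[-7,-28.5,0,0,0,0]]' && python3 -m jog '[[-1.5,-3.7,0,0,0,0],[-3,-7.4,0,0,0,0],[-4.4,-10.8,0,0,0,0],[-5.4,-13.3,0,0,0,0],[-6.1,-14.8,0,0,0,0],[-6.4,-15.3,0,0,0,0],[-6.4,-15.3,0,0,0,0]]'; python3 -c "
from h import *
go(ch(-.047,-.042,.038),np.pi+CY)"
```

```text
time_s: 11.55
ee_pos: [0.4954, 0.1117, 0.3392]
eef_rot: [-3.141, -0.001, 3.07]
force: [1.3, 0.2, -0.8]
grip_width: 0.0432
grip_force: 20.0
time_s: 12.25
ee_pos: [0.5483, -0.0436, 0.3392]
eef_rot: [3.141, -0.001, 3.07]
force: [-0.1, 0.7, -1.4]
grip_width: 0.0431
grip_force: 20.0
go [-1.000e-02  3.000e-02  1.208e+01] [ 0.    -0.001 -0.006] | grasp now [ 0.5482 -0.0436  0.1588] F [-0.1  0.7 -1.4] w 0.0431 q [-0.15  0.36  1.6   0.    1.18 -1.64] t 12.25
```

```bash
python3 -m jog '[[0,0,2,0,0,0],[0,0,5,0,0,0],[0,0,8,0,0,0],[0,0,10.5,0,0,0],[0,0,11.6,0,0,0],[0,0,12,0,0,0],[0,0,12.1,0,0,0],[0,0,12.1,0,0,0]]' && python3 -m jog '[[0,0,0.1,0,0,0],[0,0,0.2,0,0,0],[0,0,0.2,0,0,0]]'
```

```text
time_s: 13.05
ee_pos: [0.5485, -0.0436, 0.2196]
eef_rot: [-3.142, 0.002, 3.07]
force: [0.3, -0.3, -1.2]
grip_width: 0.0431
grip_force: 20.0
time_s: 13.35
ee_pos: [0.5483, -0.0438, 0.2168]
eef_rot: [-3.142, 0.0, 3.07]
force: [-0.6, -0.2, -1.4]
grip_width: 0.0428
grip_force: 20.0
```

```bash
python3 -m jog '[[0,0,0.05,0,0,0],[0,0,0.05,0,0,0]]'; python3 -m jog '[[0,0,0,0,0,0],[0,0,0,0,0,0],[0,0,0,0,0,0],[0,0,0,0,0,0]]' 68; python3 -m jog '[[0,0,-1,0,0,0],[0,0,-4,0,0,0],[0,0,-8,0,0,0],[0,0,-12,0,0,0],[0,0,-16,0,0,0],[0.5,0,-20,0,0,0],[0.5,0,-23,0,0,0],[0.5,0,-23,0,0,0]]'; python3 - <<'E'
from h import *
from station import ctrl
c=ctrl.camera("top");np.savez("pics/t6.npz",**c);a=c["img"][130:250,240:390]
ce,s,_=blob(mask(c["img"],(172,140,60),(6,255,255),(280,170,370,230)));print(ce,s,plane(c,ce,.07),ch(-.047,-.042,.07))
c=ctrl.camera("side");np.savez("pics/s6.npz",**c);b=c["img"][130:250,230:380]
cv2.imwrite("pics/c6.png",np.hstack([cv2.resize(i,(400,320),interpolation=2) for i in(a,b)]))
go(bar(1.305)+[0,0,.06],YB)
E
```

```text
time_s: 13.55
ee_pos: [0.5483, -0.0438, 0.2164]
eef_rot: [-3.142, 0.0, 3.07]
force: [-1.7, -0.1, 3.4]
grip_width: 0.0431
grip_force: 20.0
time_s: 13.95
ee_pos: [0.5482, -0.0438, 0.216]
eef_rot: [3.142, -0.0, 3.07]
force: [-0.3, -1.0, 0.5]
grip_width: 0.064
grip_force: 0.0
time_s: 14.75
ee_pos: [0.5428, -0.0434, 0.4513]
eef_rot: [-3.141, 0.008, 3.07]
force: [0.7, 0.5, -0.7]
grip_width: 0.0638
grip_force: 0.0
[336.46551724 201.72413793] [330 197  14  11 116] [ 0.54408111 -0.04433918  0.07      ] [ 0.54833234 -0.04330881  0.07      ]
go [-8.77  4.29 -8.9 ] [1.000e-03 1.000e-03 1.565e+00] | grasp now [ 0.5431 -0.0434  0.2662] F [ 0.7 -0.1 -0.3] w 0.064 q [-0.15  0.26  1.48 -0.    1.41 -1.65] t 14.85
```

View pics/c6.png

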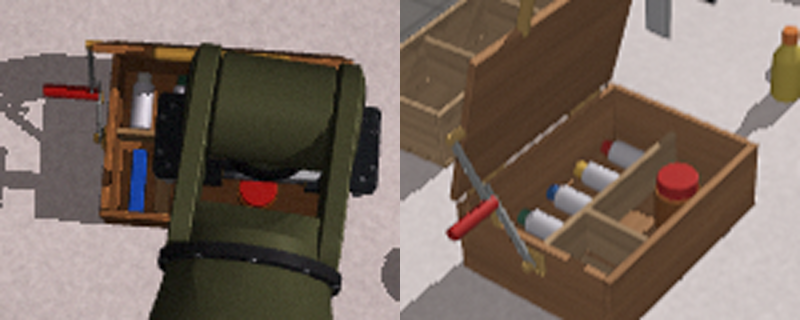

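The side view shows the jar upright in the front cell, with the lid still locked. I'll regrasp the bar now.

```bash
python3 -m jog '[[0,0,-3,0,0,0.1],[0,0,-6,0,0,0.24],[0,0,-9,0,0,0.38],[0,0,-9,0,0,0.52],[0,0,-9,0,0,0.66],[-2,1,-9,0,0,0.8],[-4,2,-9,0,0,0.94],[-6,3,-9,0,0,1.08]]' 36; python3 -m jog '[[-1,0.5,0,0,0,0.14],[-2,0.8,0,0,0,0.28],[-2.5,0.9,0,0,0,0.42],[-2.5,0.9,0,0,0,0.48],[-2.5,0.9,0,0,0,0.48]]'; python3 -c "
from h import *
go([.633,-.0077,.293],YB)"
```

```text
time_s: 15.65
ee_pos: [0.6062, -0.0175, 0.5346]
eef_rot: [-3.14, -0.001, 1.984]
force: [-0.2, -0.2, 0.3]
grip_width: 0.0338
grip_force: 0.0
time_s: 16.15
ee_pos: [0.624, -0.0372, 0.5345]
eef_rot: [-3.139, -0.0, 1.509]
force: [0.2, -0.7, -0.4]
grip_width: 0.0339
grip_force: 0.0
go [3.   0.73 6.1 ] [-0.003 -0.     0.004] | grasp now [ 0.6236 -0.0371  0.3541] F [ 0.2 -0.7 -0.4] w 0.0339 q [-0.12  0.43  1.06  0.    1.66 -0.06] t 16.15
```

```bash
python3 -m jog '[[2,0.5,0,0,0,0],[3,0.7,0,0,0,0],[3,0.7,2.5,0,0,0],[3,0.7,5,0,0,0],[3,0.7,6.1,0,0,0],[3,0.7,6.1,0,0,0]]' ; python3 -m jog '[[0,0,0,0,0,0],[0,0,0,0,0,0],[0,0,0,0,0,0],[0,0,0,0,0,0]]' 3 15;  python3 -c "
from h import *
go(bar(1.31),YB)"
```

```text
time_s: 16.75
ee_pos: [0.6326, -0.0074, 0.4736]
eef_rot: [-3.139, -0.0, 1.511]
force: [-0.6, -0.2, 1.0]
grip_width: 0.0343
grip_force: 0.0
time_s: 17.15
ee_pos: [0.6326, -0.0075, 0.476]
eef_rot: [3.139, 0.0, 1.51]
force: [5.3, -0.9, 2.1]
grip_width: 0.0115
grip_force: 15.0
go [0.07 0.19 0.01] [0.003 0.    0.005] | grasp now [ 0.633  -0.0076  0.2956] F [ 5.3 -0.9  2.1] w 0.0115 q [-0.07  0.45  1.15 -0.    1.54 -0.01] t 17.15
```

```bash
python3 -m jog '[[0,0.6,-0.15,0,0,0],[0,1.2,-0.28,0,0,0],[0,1.8,-0.38,0,0,0],[0,2.4,-0.46,0,0,0],[0,3,-0.52,0,0,0],[0,3.4,-0.56,0,0,0],[0,3.4,-0.56,0,0,0],[0,3.4,-0.56,0,0,0]]'; python3 - <<'E'
from h import *
go(bar(1.46),YB)
from station import ctrl
red=((172,140,60),(6,255,255))
c=ctrl.camera("side");t=ctrl.camera("top")
for S,T in((dict(np.load("pics/s6.npz")),dict(np.load("pics/t6.npz"))),(c,t)):
    a=blob(mask(S["img"],*red,(230,170,280,240)));b=blob(mask(T["img"],*red,(245,130,282,200)))
    P,e=tri(S,a[0],T,b[0]);d=P-CO;print(a[0],b[0],P.round(4),e,"chest",np.round([d[0]*np.cos(CY)+d[1]*np.sin(CY),-d[0]*np.sin(CY)+d[1]*np.cos(CY)],4))
E
```

```text
time_s: 17.95
ee_pos: [0.6669, -0.0097, 0.481]
eef_rot: [3.14, 0.0, 1.51]
force: [0.3, -1.9, 5.3]
grip_width: 0.0116
grip_force: 15.0
go [ 0.06  0.04 -0.05] [0.001 0.    0.005] | grasp now [ 0.6671 -0.0097  0.3006] F [ 0.3 -1.9  5.3] w 0.0116 q [-0.07  0.54  1.01 -0.    1.59 -0.01] t 17.95
[256.86666667 211.55      ] [265.69230769 164.12087912] [0.6401 0.1494 0.1207] 0.001865703910473101 chest [0.0318 0.1564]
[253.41071429 208.25      ] [266.17021277 160.09574468] [0.6506 0.1479 0.1248] 0.0014254602268960765 chest [0.0424 0.1556]
```

The knob measures chest (0.042, 0.156), z 0.125 — lifted and consistent with the sizes given. I'll release the lid, which the stiff hinge should hold, and check it.

```bash
python3 -m jog '[[0,0,0,0,0,0],[0,0,0,0,0,0],[0,0,0,0,0,0],[0,0,-2,0,0,0],[0,0,-5,0,0,0],[0,0,-6,0,0,0]]' 36; python3 - <<'E'
from h import *
from station import ctrl
c=ctrl.camera("side");a=blob(mask(c["img"],(172,140,60),(6,255,255),(230,170,280,240)));print(a[0])
go(ch(-.01,.171,.36),YB)
E
```

```text
time_s: 18.65
ee_pos: [0.666, -0.0095, 0.5436]
eef_rot: [3.138, -0.0, 1.51]
force: [0.3, -0.7, 0.1]
grip_width: 0.0337
grip_force: 0.0
[253.42982456 208.28947368]
go [17.18 -7.73  0.3 ] [ 0.004 -0.     0.005] | grasp now [ 0.6668 -0.0095  0.3634] F [-0.3 -0.7  1.2] w 0.0339 q [-0.07  0.54  0.88  0.    1.72 -0.01] t 18.7
```

```bash
python3 -m jog '[[4,-2,0,0,0,0],[8,-4,0,0,0,0],[12,-6,0,0,0,0],[15.5,-7.5,0,0,0,0],[17.2,-7.7,0,0,0,0],[17.2,-7.7,0,0,0,0]]' 0; python3 -c "
from h import *
go(ch(-.01,.171,.127),YB)"
```

```text
time_s: 19.3
ee_pos: [0.6, 0.1686, 0.5397]
eef_rot: [-3.141, 0.0, 1.512]
force: [0.5, -0.6, -0.6]
grip_width: 0.0005
grip_force: 0.0
go [-0.18 -0.03 23.23] [-0.001  0.     0.008] | grasp now [0.5998 0.1686 0.3593] F [ 0.5 -0.6 -0.6] w 0.0005 q [0.22 0.42 1.05 0.   1.67 0.27] t 19.3
```

```bash
python3 -m jog '[[-0.1,0,4.5,0,0,0],[-0.1,0,9,0,0,0],[-0.1,0,13.5,0,0,0],[-0.1,0,18,0,0,0],[-0.1,0,21.5,0,0,0],[-0.1,0,23.2,0,0,0],[-0.1,0,23.2,0,0,0]]' && python3 -m jog '[[0,1,0,0,0,0],[0,2,0,0,0,0],[0,2.7,0,0,0,0],[0,3.2,0,0,0,0],[0,3.5,0,0,0,0],[0,3.8,0,0,0,0],[0,3.8,0,0,0,0]]'; python3 -c "
from h import *
from station import ctrl
c=ctrl.camera('side');a=blob(mask(c['img'],(172,140,60),(6,255,255),(230,170,280,240)));print(a[0])
go(ch(.04,.171,.12),YB)"
```

```text
time_s: 20.0
ee_pos: [0.6001, 0.1643, 0.3051]
eef_rot: [-3.136, 0.002, 1.508]
force: [-0.6, 0.1, -0.3]
grip_width: 0.0005
grip_force: 0.0
time_s: 20.7
ee_pos: [0.6381, 0.1634, 0.3087]
eef_rot: [3.142, -0.0, 1.51]
force: [0.9, 0.4, 0.1]
grip_width: 0.0003
grip_force: 0.1
[244.75 213.7 ]
go [0.07 1.13 0.83] [-0.     0.     0.005] | grasp now [0.6379 0.1635 0.1283] F [-0.5 -0.8 -0.4] w 0.0003 q [ 0.2   0.62  1.28 -0.    1.24  0.26] t 20.75
```

```bash
python3 -m jog '[[0,0.5,0.3,0,0,0],[0,1,0.6,0,0,0],[0,1.5,0.9,0,0,0],[0,2,1.3,0,0,0],[0,2.4,1.7,0,0,0],[0,2.4,1.7,0,0,0]]'; python3 - <<'E'
from h import *
from station import ctrl
c=ctrl.camera('side');np.savez("pics/s9.npz",**c);t=ctrl.camera("top");np.savez("pics/t9.npz",**t)
a=blob(mask(c['img'],(172,140,60),(6,255,255),(225,170,280,250)));print(a[:2])
cv2.imwrite("pics/s9.png",cv2.resize(c["img"][90:270,200:380],None,fx=3,fy=3,interpolation=2))
go(ch(.06,.171,.10),YB)
E
```

```text
time_s: 21.35
ee_pos: [0.661, 0.162, 0.2888]
eef_rot: [-3.131, 0.002, 1.51]
force: [-22.0, -2.8, -1.6]
grip_width: 0.0005
grip_force: 9.6
(array([239.625, 218.25 ]), array([238, 216,   4,   5,  16], dtype=int32))
go [0.07 0.85 0.87] [-0.011  0.002  0.005] | grasp now [0.6587 0.1617 0.1088] F [-24.2  -3.    2.3] w 0.0007 q [0.19 0.69 1.21 0.   1.24 0.25] t 21.45
```

View pics/s9.png

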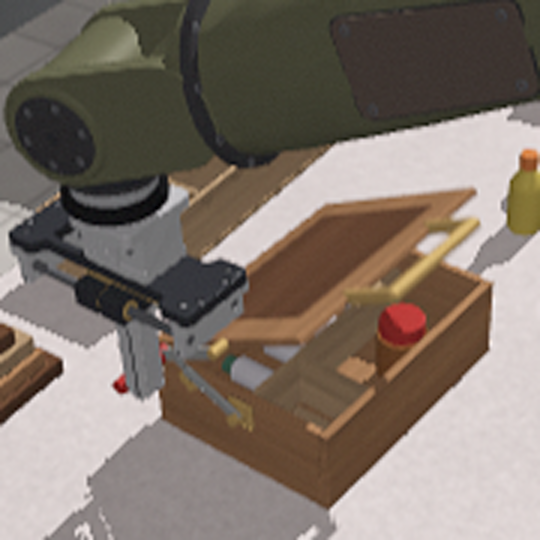

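The lid has come down to about 0.5 rad, with the bar at crop (420,260). The knob is pressing on the finger. I'll check whether it is static before doing anything.

```bash
python3 - <<'E'
from h import *
from station import ctrl
def barpx(c):
    m=mask(c["img"],(18,120,110),(32,255,255),(310,120,380,210));ce,s,l=blob(m);return ce.round(1),s
s0=dict(np.load("pics/s9.npz"));t0=dict(np.load("pics/t9.npz"))
s1=ctrl.camera("side");t1=ctrl.camera("top")
print(barpx(s0),barpx(s1));print("diff",[int((cv2.absdiff(a["img"],b["img"]).max(2)>40).sum()) for a,b in((s0,s1),(t0,t1))])
np.savez("pics/s10.npz",**s1)
for a in(1.46,1.2,.9,.7,.6,.5,.4,.3,.2,0):print(a,proj(s1,bar(a)).round(0))
go(ch(.06,.171,.10),YB);o=ctrl.get_obs();print(np.round(o["moment"],2),o["grip_force"])
E
```

```text
(array([374.6, 157.1]), array([369, 146,  11,  22, 197], dtype=int32)) (array([374.6, 157.1]), array([369, 146,  11,  22, 197], dtype=int32))
diff [3091, 444]
1.46 [282. 110.]
1.2 [302. 122.]
0.9 [323. 142.]
0.7 [334. 158.]
0.6 [339. 166.]
0.5 [343. 175.]
0.4 [347. 183.]
0.3 [349. 191.]
0.2 [351. 199.]
0 [352. 214.]
go [0.06 0.86 0.88] [-0.011  0.002  0.005] | grasp now [0.6586 0.1618 0.1089] F [-25.   -2.3   2.2] w 0.0006 q [0.19 0.69 1.21 0.   1.24 0.25] t 21.55
[-0.6   4.54 -0.06] 11.149658560752869
```

```bash
python3 - <<'E'
from h import *
from station import ctrl
cs=[dict(np.load("pics/s9.npz")),dict(np.load("pics/s10.npz")),ctrl.camera("side")]
np.savez("pics/s11.npz",**cs[2])
for c in cs:
    m=mask(c["img"],(18,120,110),(32,255,255),(305,140,366,235));ce,s,l=blob(m);print(ce.round(1),s)
cv2.imwrite("pics/s11.png",cv2.resize(cs[2]["img"][90:270,200:380],None,fx=3,fy=3,interpolation=2))
o=ctrl.get_obs();print(o["force"],o["grip_force"])
E
```

```text
[332.5 183.4] [315 164  45  27 138]
[338.6 193.6] [318 176  46  27 141]
[338.1 193.8] [318 176  46  27 144]
[-24.03563807  -4.09095574   1.0941582 ] 11.129011809825897
```

View pics/s11.png

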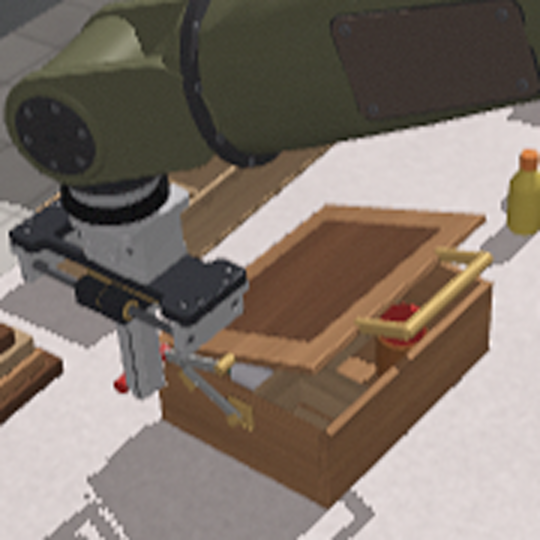

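The lid is now static at about 0.3 rad, propped by the stay's knob against my finger. I'll retract the finger very slowly so that it eases down. Then I'll take the bar, raise the lid a little, and lower it properly by hand.

```bash
cat > b.py <<'E'
from h import *
from station import ctrl
c=ctrl.camera("side");m=mask(c["img"],(18,120,110),(32,255,255),(305,140,366,240));ce,s,l=blob(m);o=ctrl.get_obs();print("bar",ce.round(1),s,"F",np.round(o["force"],1),round(o["time_s"],2));np.savez("pics/sb.npz",**c)
E
python3 -m jog '[[0,-0.03,0,0,0,0],[0,-0.06,0,0,0,0],[0,-0.09,0,0,0,0],[0,-0.12,0,0,0,0],[0,-0.15,0,0,0,0],[0,-0.18,0,0,0,0]]'; python3 b.py;python3 -m jog '[[0,-0.03,0,0,0,0],[0,-0.06,0,0,0,0],[0,-0.09,0,0,0,0],[0,-0.12,0,0,0,0],[0,-0.15,0,0,0,0],[0,-0.18,0,0,0,0]]'; python3 b.py
```

```text
time_s: 22.2
ee_pos: [0.6593, 0.1622, 0.2896]
eef_rot: [-3.134, 0.002, 1.51]
force: [-13.8, -1.7, -1.3]
grip_width: 0.0004
grip_force: 6.1
bar [338.4 193.7] [318 176  46  27 141] F [-14.3  -1.9  -1.6] 22.25
time_s: 22.85
ee_pos: [0.6579, 0.1623, 0.2902]
eef_rot: [-3.137, 0.001, 1.51]
force: [-7.3, 0.1, -0.3]
grip_width: 0.0004
grip_force: 3.6
bar [343.  192.7] [319 176  46  31 218] F [-8.8  0.2  0.5] 22.9
```

```bash
python3 -m jog '[[0,-0.03,0,0,0,0],[0,-0.06,0,0,0,0],[0,-0.09,0,0,0,0],[0,-0.12,0,0,0,0]]'; python3 b.py;python3 -m jog '[[0,-0.03,0,0,0,0],[0,-0.06,0,0,0,0],[0,-0.09,0,0,0,0],[0,-0.12,0,0,0,0]]'; python3 b.py;
```

```text
time_s: 23.3
ee_pos: [0.6569, 0.1624, 0.2908]
eef_rot: [-3.139, 0.0, 1.51]
force: [-5.5, 0.6, -0.1]
grip_width: 0.0006
grip_force: 2.4
bar [340.8 199.6] [320 182  45  28 172] F [-5.7 -0.7 -0.1] 23.35
time_s: 23.75
ee_pos: [0.6558, 0.1624, 0.2915]
eef_rot: [-3.141, 0.0, 1.51]
force: [-4.4, 0.5, -0.2]
grip_width: 0.0004
grip_force: 1.9
bar [340.2 204.2] [321 186  45  28 147] F [-5.7  1.  -0.7] 23.8
```

It is easing down under control. I'll continue.

```bash
python3 -m jog '[[0,-0.02,0,0,0,0],[0,-0.04,0,0,0,0],[0,-0.06,0,0,0,0],[0,-0.08,0,0,0,0]]'; python3 b.py;python3 -m jog '[[0,-0.02,0,0,0,0],[0,-0.04,0,0,0,0],[0,-0.06,0,0,0,0],[0,-0.08,0,0,0,0]]'; python3 b.py;python3 -m jog '[[0,-0.02,0,0,0,0],[0,-0.04,0,0,0,0],[0,-0.06,0,0,0,0],[0,-0.08,0,0,0,0]]'; python3 b.py
```

```text
time_s: 24.2
ee_pos: [0.6551, 0.1624, 0.2917]
eef_rot: [3.142, -0.0, 1.51]
force: [-4.5, 0.9, -1.7]
grip_width: 0.0006
grip_force: 1.8
bar [345.5 200.7] [321 183  45  34 241] F [-4.2  0.1 -0.8] 24.25
time_s: 24.65
ee_pos: [0.6543, 0.1625, 0.2917]
eef_rot: [3.142, -0.0, 1.51]
force: [-3.1, 0.0, -0.0]
grip_width: 0.0004
grip_force: 1.7
bar [345.9 203.6] [322 185  44  35 243] F [-4.4 -0.5 -1.3] 24.7
time_s: 25.1
ee_pos: [0.6535, 0.1626, 0.2917]
eef_rot: [3.142, -0.0, 1.51]
force: [-4.0, 0.6, -1.1]
grip_width: 0.0006
grip_force: 1.6
bar [341.8 212.7] [322 196  44  27 164] F [-3.8  0.8 -1.4] 25.15
```

```bash
python3 -m jog '[[0,-0.02,0,0,0,0],[0,-0.04,0,0,0,0],[0,-0.06,0,0,0,0],[0,-0.08,0,0,0,0],[0,-0.1,0,0,0,0],[0,-0.12,0,0,0,0],[0,-0.14,0,0,0,0],[0,-0.16,0,0,0,0]]'; python3 b.py;python3 -m jog '[[0,-0.03,0,0,0,0],[0,-0.06,0,0,0,0],[0,-0.09,0,0,0,0],[0,-0.12,0,0,0,0],[0,-0.15,0,0,0,0],[0,-0.18,0,0,0,0],[0,-0.21,0,0,0,0],[0,-0.24,0,0,0,0]]'; python3 b.py
```

```text
time_s: 25.95
ee_pos: [0.652, 0.1626, 0.292]
eef_rot: [3.14, -0.0, 1.51]
force: [0.9, -0.7, 0.1]
grip_width: 0.0003
grip_force: 0.0
bar [346.2 212. ] [323 193  43  36 210] F [0.2 0.5 0.2] 26.0
time_s: 26.8
ee_pos: [0.6495, 0.1628, 0.2917]
eef_rot: [3.142, -0.0, 1.51]
force: [0.6, -0.1, 0.2]
grip_width: 0.0006
grip_force: 0.0
bar [346.1 212.1] [323 193  43  36 206] F [ 0.7 -0.4 -0.6] 26.85
```

The lid is shut. The first part of its descent ran ahead of my hand, so I'll take the bar, raise it partway (well below the lock), and lower it properly.

```bash
python3 -m jog '[[0,-2,0,0,0,0],[0,-4,0,0,0,0],[0,-5,-4,0,0,0],[0,-7,-8,0,0,0],[-3,-11,-8.7,0,0,0],[-6.5,-14.5,-8.7,0,0,0],[-10,-17.5,-8.7,0,0,0],[-13,-18.5,-8.7,0,0,0]]' 43; python3 -c "
from h import *
go(bar(0)+[0,0,.1],YB)"
```

```text
time_s: 27.65
ee_pos: [0.4545, 0.0434, 0.379]
eef_rot: [3.141, 0.0, 1.51]
force: [0.6, 0.2, -0.4]
grip_width: 0.0402
grip_force: 0.0
go [-3.84  1.41  1.47] [0.001 0.    0.006] | grasp now [0.4546 0.0434 0.1986] F [ 0.6  0.2 -0.4] w 0.0402 q [ 0.01  0.12  1.81 -0.    1.22  0.08] t 27.65
```

```bash
python3 -m jog '[[-2,0.8,0,0,0,0],[-3.8,1.4,0.5,0,0,0],[-3.8,1.4,4,0,0,0],[-3.8,1.4,8,0,0,0],[-3.8,1.4,10.5,0,0,0],[-3.8,1.4,11.3,0,0,0],[-3.8,1.4,11.3,0,0,0]]'; python3 -m jog '[[0,0,0,0,0,0],[0,0,0,0,0,0],[0,0,0,0,0,0],[0,0,0,0,0,0]]' 3 15;python3 -c "
from h import *
go(bar(0),YB)"
```

```text
time_s: 28.35
ee_pos: [0.4686, 0.0055, 0.2654]
eef_rot: [-3.14, -0.0, 1.51]
force: [0.1, 0.9, 0.3]
grip_width: 0.0402
grip_force: 0.0
time_s: 28.75
ee_pos: [0.4678, 0.0056, 0.266]
eef_rot: [-3.138, 0.0, 1.51]
force: [-30.0, 1.0, 21.7]
grip_width: 0.0123
grip_force: 15.0
go [-0.15 -0.14  0.16] [-0.004  0.     0.005] | grasp now [0.4671 0.0057 0.0856] F [-30.    1.   21.7] w 0.0123 q [-0.07  0.29  1.89 -0.    0.97 -0.01] t 28.75
```

```bash
python3 -m jog '[[0,-0.12,-0.1,0,0,0],[0,-0.1,-1.2,0,0,0],[0,0.05,-2.3,0,0,0],[0,0.35,-4.5,0,0,0],[0,0.95,-6.6,0,0,0],[0,1.75,-8.7,0,0,0],[0,2.75,-10.7,0,0,0],[0,2.75,-10.7,0,0,0]]'; python3 -c "
from h import *
go(bar(.5),YB)"
```

```text
time_s: 29.55
ee_pos: [0.4962, 0.0038, 0.3762]
eef_rot: [3.14, 0.0, 1.51]
force: [-13.3, -1.0, 7.3]
grip_width: 0.0114
grip_force: 15.0
go [-0.15 -0.08  0.58] [0.002 0.    0.005] | grasp now [0.4965 0.0037 0.1958] F [-13.3  -1.    7.3] w 0.0114 q [-0.07  0.21  1.71 -0.    1.23 -0.01] t 29.55
```

```bash
python3 -m jog '[[0,0.5,-0.95,0,0,0],[0,1.1,-1.9,0,0,0],[0,1.8,-2.75,0,0,0],[0,2.5,-3.6,0,0,0],[0,3.25,-4.4,0,0,0],[0,4,-5.2,0,0,0],[0,4.8,-6,0,0,0],[0,5.6,-6.7,0,0,0]]'; python3 b.py; python3 -c "
from h import *
c=dict(np.load('pics/sb.npz'));cv2.imwrite('pics/sc.png',cv2.resize(c['img'][60:270,200:400],None,fx=2.5,fy=2.5,interpolation=2))
go(bar(.9),YB)"
```

```text
time_s: 30.35
ee_pos: [0.5517, 0.0002, 0.4419]
eef_rot: [3.141, 0.001, 1.51]
force: [-9.0, -4.0, 6.0]
grip_width: 0.0114
grip_force: 15.0
bar [315.  148.3] [307 140  16  16  57] F [-7.6 -2.4 10.6] 30.4
go [-0.16  0.07  0.6 ] [0.003 0.001 0.005] | grasp now [ 0.553  -0.      0.2624] F [-7.6 -2.4 10.6] w 0.0111 q [-0.07  0.28  1.46 -0.    1.4  -0.  ] t 30.4
```

View pics/sc.png

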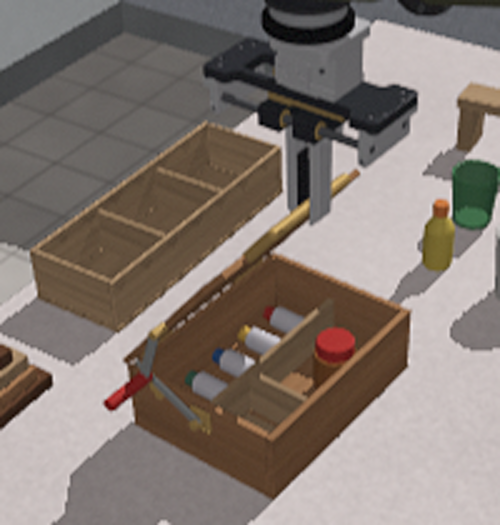

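The jar is upright, the knee is folded and the hand holds the bar at about 0.9 rad. Now I'll lower it gently.

```bash
python3 -m jog '[[0,-0.8,0.7,0,0,0],[0,-1.65,1.4,0,0,0],[0,-2.4,2.2,0,0,0],[0,-3.15,3,0,0,0],[0,-3.9,3.85,0,0,0],[0,-4.6,4.7,0,0,0],[0,-5.2,5.65,0,0,0],[0,-5.8,6.6,0,0,0]]'; python3 -c "
from h import *
go(bar(.5),YB)"; python3 -m jog '[[0,-0.5,1,0,0,0],[0,-1,2,0,0,0],[0,-1.4,3.05,0,0,0],[0,-1.8,4.1,0,0,0],[0,-2.1,5.15,0,0,0],[0,-2.4,6.2,0,0,0],[0,-2.4,6.2,0,0,0]]'; python3 -c "
from h import *
go(bar(.2),YB)"
```

```text
time_s: 31.2
ee_pos: [0.4938, 0.004, 0.3739]
eef_rot: [3.14, -0.0, 1.51]
force: [5.0, 0.0, -2.6]
grip_width: 0.0113
grip_force: 15.0
go [-0.16  0.16  0.35] [ 0.002 -0.     0.005] | grasp now [0.4941 0.004  0.1935] F [ 5.   0.  -2.6] w 0.0113 q [-0.07  0.2   1.72  0.    1.22 -0.01] t 31.2
time_s: 31.9
ee_pos: [0.4702, 0.0055, 0.3105]
eef_rot: [3.14, -0.0, 1.51]
force: [8.9, 2.9, -3.1]
grip_width: 0.0112
grip_force: 15.0
go [-0.16  0.14  0.2 ] [ 0.002 -0.     0.005] | grasp now [0.4705 0.0056 0.1301] F [ 8.9  2.9 -3.1] w 0.0112 q [-0.07  0.23  1.85  0.    1.06 -0.01] t 31.9
```

```bash
python3 -m jog '[[0,-0.05,0.8,0,0,0],[0,-0.15,1.6,0,0,0],[0,-0.2,2.3,0,0,0],[0,-0.25,2.9,0,0,0],[0,-0.3,3.4,0,0,0],[0,-0.32,3.8,0,0,0],[0,-0.35,4.1,0,0,0],[0,-0.35,4.2,0,0,0]]'; python3 -m jog '[[0,0,0.1,0,0,0],[0,0,0.2,0,0,0],[0,0,0.3,0,0,0],[0,0,0.3,0,0,0]]';python3 b.py
```

```text
time_s: 32.7
ee_pos: [0.4666, 0.0057, 0.2702]
eef_rot: [-3.141, -0.0, 1.51]
force: [-11.2, 4.8, 21.0]
grip_width: 0.0114
grip_force: 15.0
time_s: 33.1
ee_pos: [0.4665, 0.0055, 0.2678]
eef_rot: [3.141, 0.001, 1.51]
force: [-12.2, 0.8, 19.8]
grip_width: 0.0113
grip_force: 15.0
bar [335.6 221.6] [323 214  30  15 112] F [-11.5   0.8  19.5] 33.15
```

The 20 N upward contact shows the lid seated. I'll let go and back off.

```bash
python3 -m jog '[[0,0.1,0,0,0,0],[0,0.1,0,0,0,0],[0,0.1,0,0,0,0],[0,0.1,-1,0,0,0],[0,0.1,-4,0,0,0],[0,0.1,-8,0,0,0],[-4,-2,-12,0,0,0],[-8,-5,-14,0,0,0]]' 40; python3 -m jog '[[-4,-3,0,0,0,0],[-8,-5,0,0,0,0],[-12,-6,0,0,0,0],[-16,-7,0,0,0,0],[-16,-7,0,0,0,0],[-16,-7,0,0,0,0]]'; python3 b.py; python3 - <<'E'
from h import *
from station import ctrl
c=ctrl.camera("top");m=np.hstack([cv2.resize(ctrl.camera("side")["img"][60:280,180:470],(440,330)),cv2.resize(c["img"][120:255,240:390],(360,330))]);cv2.imwrite("pics/fin.png",m)
S0=cv2.imread("pics/side0.png");S=dict(np.load("pics/sb.npz"))["img"]
print((cv2.absdiff(S0,S).max(2)>40)[60:260,190:345].sum(),(cv2.absdiff(S0,S).max(2)>40)[120:190,365:440].sum())
E
```

```text
time_s: 33.95
ee_pos: [0.4192, -0.0618, 0.4038]
eef_rot: [3.138, 0.001, 1.512]
force: [0.6, -1.1, -0.2]
grip_width: 0.0377
grip_force: 0.0
time_s: 34.55
ee_pos: [0.3396, -0.2174, 0.4013]
eef_rot: [3.141, 0.0, 1.508]
force: [0.6, 0.4, -0.3]
grip_width: 0.0378
grip_force: 0.0
bar [345.4 212.3] [323 193  43  36 240] F [-0.8 -0.3  0.5] 34.6
0 95
```

View pics/fin.png

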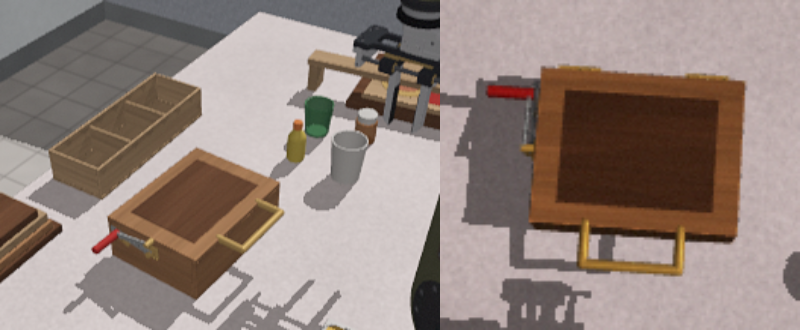

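The lid is fully shut with the stay folded, exactly as in the first image. The bystanders haven't moved, and the robot is clear.

```bash
python3 -c "
from station import ctrl
print(ctrl.hand_in())"
```

```text
the job is handed in; nothing more can be done
None
```

The job is handed in at about 35 s: the red-capped jar stands in the front cell, the stay is folded, the lid is fully shut and the bystanders have not moved, but my push on the knob first let the lid drop freely from about 1.46 to about 0.3 rad before the stay's knob caught on my finger, so I eased it shut, then raised it by its bar to about 0.9 rad and lowered it gently by hand.

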